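# Load the purple-capped tube into the analyser

## Robot

A 6-joint arm with a two-finger parallel gripper is mounted at the origin on the work surface. World frame = base frame: x ahead of the robot, y to its left, z up, the work surface at z = 0. Lengths are in m, angles in rad, forces in N, time in s.
With the tool pointing down it reaches from about 0.275 to 0.975 m from the base axis. Payload 8.4 kg.
Tool frame: the origin (TCP) lies on the centre line of the jaws, within the pads' length; the fingertips stand 25 mm ahead of it and the grasp point (between the pads) lies 6 mm ahead of it (arm.tip_reach is the distance from the TCP to the fingertips, in m); z points along the fingers, y is the line along which they close (so a half turn about z gives the same grasp; the last joint's range is limited). The gripper opens to 92 mm and grips with 3 to 60 N. Pads are 20 mm wide; open, the fingers measure 128 mm over their backs; the gripper's body (75 mm by 189 mm) begins 69 mm behind the grasp point.
Start: joints at [1.104, 0.353, 1.633, -0, 1.155, -0.002], TCP at [0.28, 0.559, 0.24] pointing down, gripper open.
Joint ranges: [-2.63, 2.63], [-0.92, 2.1], [0.06, 2.66], [-1.3, 4.44], [0, 2.69], [-3.02, 3.02]. Speed limits (rad/s): [2.22, 2.22, 2.79, 3.14, 3.14, 3.14].

## Interface

Orientations are given as [roll, pitch, yaw] about the fixed x, y, z axes, in that order (R = Rz(yaw) Ry(pitch) Rx(roll)).
In Python, from bench import readout, grab_frame, order, arm gives the robot as it stands.
- The arm moves only by the tool move_arm, never from a script. Its argument "targets" is a list of rows, each a list of 5 numbers: the shift along the tool's x, y, z scaled (see below), then the turn about the tool's z scaled (see below), then the opening, from 0 (shut) to 1 (fully open). A call has exactly 5 rows; each row is the pose to reach, as a shift and turn from the pose commanded when the call began, along the tool's axes at that moment, turning the shorter way round; what a row does not reach only later rows make up. The controller multiplies each number of a shift by 400 mm and each number of a turn by pi rad. A row lasts 1/8 s, in which the tool goes at most 62.5 mm and 10.7 degrees, less where a joint would pass 70% of its speed; a pose out of reach is approached as far as the arm can. A call with a number of a shift or a turn outside -1 to 1 is refused whole. A call with a gripper value outside its range is refused whole. The fingers move at their own pace and stop on an object; "grip_force" is the grip in N (left out, the last holds). Time passes only in rows, so rows that repeat a pose let the fingers close, or fill a call up. It gives the time, the measured TCP pose, the force, the opening and the grip force at its end, in the units of the state.
- readout.sense(): the state, without advancing time (a new reading comes with each control period).
- grab_frame(name): name is "side" or "top"; returns a dict with "frame" (420x560x3 uint8, red, green, blue), "fx", "fy", "cx", "cy" (pixels), "pose" (4x4, takes a point from camera to world coordinates). Camera axes: x right, y up, looking along -z (the intrinsics and any distortion apply to the point x, -y, -z); pixel columns grow to the right and rows downward; lengths in m; the calibration is good to about 2 mm. A picture is of the moment at which its call begins. There is no depth.
- order.close_job(): hands the job in; it is judged then, once.
The state is a dict: "time_s": time; "joint_pos": joint angles; "dq": joint speeds; "joint_efforts": joint torques, N m; "tool_pos": TCP position; "orientation": TCP orientation; "force": force on the tool from outside, world axes, zero at the start; "wrist_torque": the same for the moment, N m; "finger_gap": finger opening in m; "gripper_force": force on a finger pad.
Only numpy, scipy, OpenCV 4.12 (cv2) and the standard library are available. Lean on these libraries where they do the work, as an engineer would, in place of code of your own. Each camera call takes 0.05 s, during which the arm holds its last target. There are 200 camera calls.

## Task

Load the waiting sample into the blood analyser: take the tube with the purple cap out of the rack and slide it, foot first, fully down into the slanting orange sleeve on the analyser's pulled-out carrier. Then push the carrier all the way into the analyser, with the tube still seated in the sleeve. Leave the other tubes in the rack and the rest of the things on the bench where they are.

Things in the scene. Friction and masses are not known exactly. Their poses are not given: they have to be found in the camera images.
- tube_purple: Capped sample tube to load, 100 mm long, 20 g: pale body 16 mm in diameter, rounded foot, paper label, purple cap 18 mm in diameter over the top 25 mm. Origin: centre of the foot; z runs along the tube to the cap. Starts upright in any one of the four rack holes, foot 10 mm above the bench, 60 mm standing above the rack.
- sleeve (a point): Orange round sleeve on the carrier, leaning 35 degrees from vertical, mouth away from the analyser. 60 mm long, outer diameter 26 mm; bore 18 mm, flaring to 26 mm over the top 10 mm; closed bottom 6 mm thick (bore 54 mm deep; 46 mm of a seated tube stays outside). Origin: centre of its underside; z along the bore axis, up and out of the mouth; y level, x in the plane of the lean.
- carrier (a joint): Sliding carrier: 0 = fully in at its stop, 0.10 m = fully out. Starts 0.08 to 0.10 out, slides stiffly (about 4 N), stays where it is left. Grey base 130 mm wide, its top 22 mm above the bench; the cream front plate at its outer end, 140 mm wide, reaches 47 mm above the bench.
- push_plate (a point): Centre of the outer face of the blue upright push plate, 39 mm above the bench. Plate 90 mm wide (y), 6 mm thick, from 15 to 63 mm above the bench, on two stems 60 mm in front of the carrier's front plate. x points level towards the analyser (pushing direction), z up. With the carrier fully in, this face is 66 mm in front of the analyser's front.
- analyser: Cream bench analyser, fixed, 300 mm deep (x), 340 mm wide (y), 310 mm tall; below the screen on its front is an open bay 160 mm wide, 150 mm high, into which the carrier slides. Origin: centre of its underside; front face at x = -150 mm, x points to its back. With carrier at 0 the sleeve's origin is at x = -55, y = 0, z = 31 mm here; it moves to -x as the carrier comes out.
- rack: White rack block, fixed, 60 mm (x) by 200 mm (y), 50 mm high, with one row of four round holes 17 mm wide and 40 mm deep along its y axis at y = -67.5, -22.5, 22.5 and 67.5 mm. Origin: centre of its underside.
- tube_red: Red-capped sample tube, the same size as the purple-capped one, standing in another hole of the rack; leave it there. Origin: foot centre, z along the tube to the cap.
- tube_blue: Light-blue-capped sample tube, the same size as the purple-capped one, standing in another hole of the rack; leave it there. Origin: foot centre, z along the tube to the cap.
- tube_yellow: Yellow-capped sample tube, the same size as the purple-capped one, standing in another hole of the rack; leave it there. Origin: foot centre, z along the tube to the cap.
- canister_a: White plastic canister with white cap, 42 mm diameter, 100 mm tall, bystander, standing on the bench. Origin: centre of its underside.
- canister_b: White plastic canister with white cap, 42 mm diameter, 100 mm tall, bystander, standing on the bench. Origin: centre of its underside.
- dish: Round steel dish, 140 mm across, 35 mm high, bystander. Origin: centre of its underside.
- amber_bottle: Amber bottle with black cap, 56 mm diameter, 110 mm tall, bystander. Origin: centre of its underside.
- kit_box: Cardboard test-kit box with an orange band, 80 by 120 mm, 55 mm high, bystander. Origin: centre of its underside.

How it is judged:
By the outcome, as a careful person would: the job done as asked, in the order asked, and still so for the second after the job is handed in, with the robot touching nothing.
It also fails if it takes over 61 s, if anything falls off the work surface, if the arm or the gripper's body presses on something with over 40 N, if the wrist force passes 120 N, or if a joint passes its speed limit or range.

## Working session

There is one attempt and no reset: what is moved stays moved. The work goes in short steps, Python scripts to look and compute and a tool call to move; the robot and the scene stay as the last step left them, time stands still between calls to the robot, and variables do not carry over. Pictures are saved under pics/ and viewed, at most 10 in all, crops included, and the job is handed in when it is done.

Besides the shell and the picture viewer there is one more tool, called after ">>>" by a JSON object that holds its "name" and its "arguments". move_arm: Moves the arm, as the interface text tells. Its arguments: {"type":"object","properties":{"targets":{"type":"array","items":{"type":"array","items":{"type":"number"}}},"grip_force":{"type":"number"}},"required":["targets"]}

```bash
ls; mkdir -p pics; python3 - <<'E'
from bench import readout, grab_frame, order, arm
import cv2
print(readout.sense())
print([a for a in dir(arm) if a[0]!='_'])
for n in("side","top"):
    f=grab_frame(n); cv2.imwrite(f"pics/{n}0.png",f["frame"][:,:,::-1]); print(n,{k:v for k,v in f.items() if k!="frame"})
E
```

```text
pics
{'time_s': 0.0, 'joint_pos': array([ 1.10359499e+00,  3.53624038e-01,  1.63410432e+00,  8.67550038e-07,
        1.15523864e+00, -2.39745251e-03]), 'dq': array([ 0.00182551,  0.0018547 , -0.00013534,  0.00053363,  0.00024116,
       -0.00067213]), 'joint_efforts': array([-4.01417594e-03, -5.93843830e+01, -3.34217763e+01,  6.93609472e-02,
        2.33871653e-02, -1.99255342e-04]), 'tool_pos': array([0.27994643, 0.55828471, 0.2388915 ]), 'orientation': array([-3.14021832e+00, -4.08814962e-06,  2.67678841e+00]), 'force': array([ 0.00218998, -0.19828455, -0.75493027]), 'wrist_torque': array([-0.02332375, -0.03610848,  0.0280631 ]), 'gripper_force': 0.0, 'finger_gap': 0.09204504085550133}
['PlanningError', 'tip_reach']
side {'fx': 393.3870796639209, 'fy': 393.3870796639209, 'cx': 281.41589132377584, 'cy': 215.63130192683735, 'pose': array([[ 0.94174676,  0.17958649, -0.28436196,  0.22294731],
       [-0.33571029,  0.45094405, -0.82701153, -0.89137921],
       [-0.02028877,  0.87429867,  0.48496413,  0.55404858],
       [ 0.        ,  0.        ,  0.        ,  1.        ]])}
top {'fx': 529.227628734835, 'fy': 529.227628734835, 'cx': 277.3978096842921, 'cy': 209.96144165861776, 'pose': array([[ 0.02092602,  0.99717166, -0.07218576,  0.42334826],
       [-0.99975187,  0.02031941, -0.00912766, -0.03667757],
       [-0.00763507,  0.07235886,  0.99734944,  1.5463304 ],
       [ 0.        ,  0.        ,  0.        ,  1.        ]])}
```

View pics/side0.png

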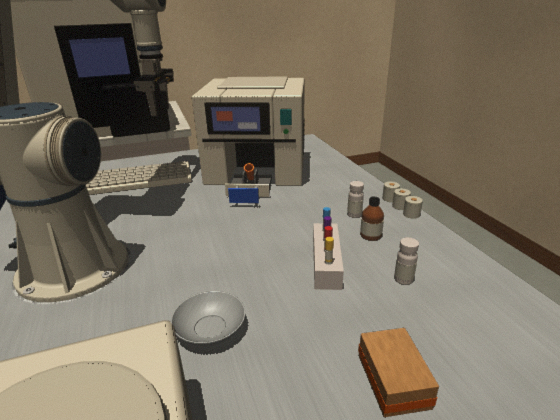

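View pics/top0.png

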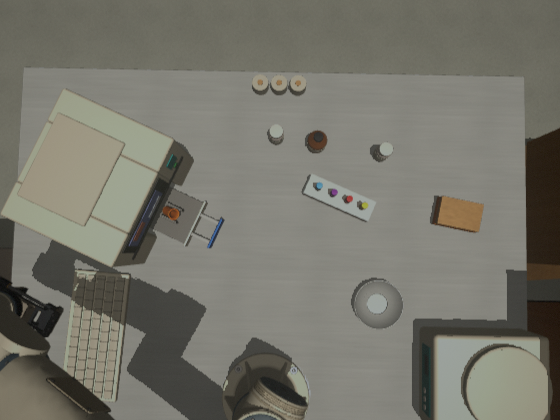

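```bash
cat > h.py <<'E'
import numpy as np, cv2
from bench import readout, grab_frame
def ray(f,u,v):
    d=np.array([(u-f["cx"])/f["fx"],-(v-f["cy"])/f["fy"],-1.])
    return f["pose"][:3,3], f["pose"][:3,:3]@d
def onz(f,u,v,z):
    o,d=ray(f,u,v); return o+d*(z-o[2])/d[2]
def tri(f,p,g,q):
    o,d=ray(f,*p); a,b=ray(g,*q)
    s=np.linalg.lstsq(np.c_[d,-b],a-o,rcond=None)[0]
    x,y=o+d*s[0],a+b*s[1]; return (x+y)/2,np.linalg.norm(x-y)
def mask(f,h0,h1,s,v,box,v1=255):
    m=cv2.inRange(cv2.cvtColor(f["frame"],cv2.COLOR_RGB2HSV),(h0,s,v),(h1,255,v1))
    k=np.zeros_like(m);u0,v0,u1,w1=box;k[v0:w1,u0:u1]=m[v0:w1,u0:u1];return k
def cen(m):
    v,u=np.nonzero(m);return u.mean(),v.mean(),len(u)
E
python3 - <<'E'
from h import *
np.set_printoptions(precision=4,suppress=True)
t=grab_frame("top");s=grab_frame("side")
for n,a in dict(blue=(85,110),purple=(120,150),red=(170,179),yel=(20,32)).items():
    m=mask(t,a[0],a[1],90,40,(300,170,380,225)); k=mask(s,a[0],a[1],90,40,(310,200,345,255))
    if not m.any() or not k.any(): print(n,'none');continue
    c=cen(m);d=cen(k);print(n,c,d,onz(t,*c[:2],.107),tri(t,c[:2],s,d[:2]))
m=mask(t,105,130,120,40,(195,205,235,255));r=cv2.minAreaRect(cv2.findNonZero(m));b=cv2.boxPoints(r)
print('plate',r,cen(m));print(np.array([onz(t,*p,.063) for p in b]))
k=mask(s,105,130,120,40,(220,175,270,215));print('side plate',cen(k),cv2.boundingRect(k),tri(t,cen(m)[:2],s,cen(k)[:2]))
m=mask(t,3,17,130,60,(155,195,195,230));k=mask(s,3,17,130,60,(235,155,265,190))
print('or',cen(m),cv2.boundingRect(m),cen(k),cv2.boundingRect(k),tri(t,cen(m)[:2],s,cen(k)[:2]))
g=t["frame"].min(2);w=np.zeros_like(g);w[165:230,295:385]=(g[165:230,295:385]>170)*255
w=cv2.morphologyEx(w,cv2.MORPH_CLOSE,np.ones((13,13)));r=cv2.minAreaRect(cv2.findNonZero(w));print('rack',r);q=np.array([onz(t,*p,.05) for p in cv2.boxPoints(r)]);print(q,q.mean(0))
a=cv2.resize(t["frame"][170:260,140:240],None,fx=7,fy=6,interpolation=2)
b=cv2.resize(s["frame"][140:215,215:285],None,fx=8,fy=8,interpolation=2)
cv2.imwrite("pics/c1.png",a[:,:,::-1]);cv2.imwrite("pics/c2.png",b[:,:,::-1])
E
```

```text
blue (np.float64(318.6666666666667), np.float64(185.5), 30) (np.float64(326.0740740740741), np.float64(211.25925925925927), 54) [ 0.5969 -0.1349  0.107 ] (array([ 0.5976, -0.1354,  0.0993]), np.float64(0.0003639047908295452))
purple (np.float64(333.7692307692308), np.float64(191.80769230769232), 26) (np.float64(326.7118644067797), np.float64(220.135593220339), 59) [ 0.5804 -0.1764  0.107 ] (array([ 0.5804, -0.1768,  0.1002]), np.float64(0.0016042992405621661))
red none
yel (np.float64(363.85714285714283), np.float64(205.31428571428572), 35) (np.float64(328.8), np.float64(242.98947368421054), 95) [ 0.545  -0.2588  0.107 ] (array([ 0.5455, -0.2603,  0.0959]), np.float64(0.0010314471096475638))
plate ((214.5240936279297, 233.0113525390625), (2.1289851665496826, 30.87028694152832), 25.201122283935547) (np.float64(214.640625), np.float64(232.703125), 64)
[[0.4241 0.1718 0.063 ]
 [0.5031 0.1372 0.063 ]
 [0.5007 0.1317 0.063 ]
 [0.4217 0.1663 0.063 ]]
side plate (np.float64(243.04784688995215), np.float64(194.8755980861244), 418) (228, 188, 30, 15) (array([0.4631, 0.1551, 0.0366]), np.float64(0.0017393625902198892))
or (np.float64(170.9078947368421), np.float64(212.55263157894737), 152) (163, 207, 17, 13) (np.float64(249.03875968992247), np.float64(169.97674418604652), 129) (243, 163, 12, 17) (array([0.5168, 0.2766, 0.0623]), np.float64(0.0011725045353785334))Traceback (most recent call last):
  File "<stdin>", line 14, in <module>
cv2.error: OpenCV(4.12.0) /io/opencv/modules/imgproc/src/convhull.cpp:143: error: (-215:Assertion failed) total >= 0 && (depth == CV_32F || depth == CV_32S) in function 'convexHull'
```

```bash
python3 - <<'E'
from h import *
np.set_printoptions(precision=4,suppress=True)
t=grab_frame("top");s=grab_frame("side")
print('px rack',t["frame"][185,308],t["frame"][190,341],t["frame"][205,372],t["frame"][160,340],'an',t["frame"][110,75])
a=cv2.resize(t["frame"][170:260,140:240],None,fx=7,fy=6,interpolation=2)
b=cv2.resize(s["frame"][140:215,215:285],None,fx=8,fy=8,interpolation=2)
p=np.zeros((600,800,3),np.uint8);a=cv2.resize(a,(400,360));b=cv2.resize(b,(400,428));p[:360,:400]=a;p[:428,400:]=b
cv2.imwrite("pics/c1.png",p[:,:,::-1])
for nm,f,box in(('top',t,(195,205,235,255)),('side',s,(220,175,275,215))):
    m=mask(f,100,130,80,20,box);r=cv2.minAreaRect(cv2.findNonZero(m));print(nm,cen(m),r,cv2.boxPoints(r))
# front edge/sides of analyser lid in top: bright lines
e=cv2.Canny(t["frame"],60,150);e[:, 190:]=0;e[270:]=0;e[:85]=0
L=cv2.HoughLinesP(e,1,np.pi/360,40,minLineLength=60,maxLineGap=4)
for l in L[:,0]: 
    A=onz(t,l[0],l[1],.31);B=onz(t,l[2],l[3],.31);print(l,np.degrees(np.arctan2(*(B-A)[1::-1])))
E
```

```text
px rack [158 164 157] [159 165 158] [158 164 159] [137 137 129] an [157 161 140]
top (np.float64(214.81052631578947), np.float64(232.78947368421052), 95) ((214.9121856689453, 232.69024658203125), (3.0730929374694824, 31.778581619262695), 24.775142669677734) [[206.8585 246.4732]
 [220.1756 217.6195]
 [222.9659 218.9073]
 [209.6488 247.761 ]]
side (np.float64(243.0296803652968), np.float64(194.9406392694064), 438) ((243.0, 195.0), (14.0, 30.0), 90.0) [[228. 188.]
 [258. 188.]
 [258. 202.]
 [228. 202.]]
[  1 212  64  89] -24.21959446787168
[112 265 173 140] -23.92058097813265
[ 65  89 145 127] -114.36710176891819
[ 17 183  22  85] 0.3309879648471031
[132 264 183 158] -23.7148567358069
[ 17 195  80 226] -114.66237531980696
[  1 214 116 269] -113.94286744159743
[ 85 226 125 145] -23.913144823175802
[ 59 112 124 142] -113.64838824918846
[ 57 113 123 144] -114.0191668723151
[ 16 194  57 112] -23.682617219162704
[100 105 186 147] -114.98401929589306
[ 83 226 124 143] -23.907901951392635
[140 245 183 157] -24.062022167756844
[ 16 193  48 129] -23.679537993587836
```

View pics/c1.png

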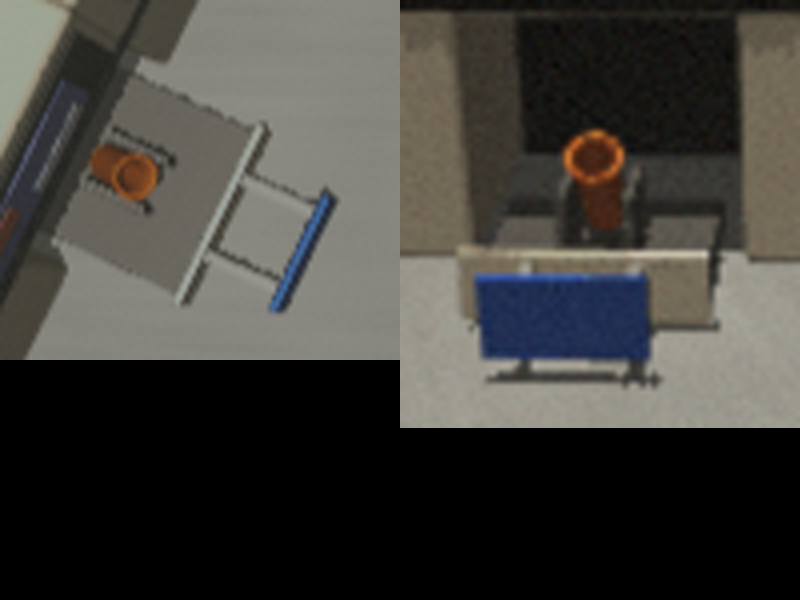

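The crop shows the orange mouth at about top (174.3,214) and side (249,167.5), with the blue plate in front of it. The rack row and the analyser axis are nearly parallel, at a yaw of about 66°.

```bash
cat >> h.py <<'E'
def go(pts,yaw=None):
    s=readout.sense();p=s["tool_pos"];y0=s["orientation"][2]
    X=np.array([np.cos(y0),np.sin(y0),0]);Y=np.array([np.sin(y0),-np.cos(y0),0])
    print(s["time_s"],p.round(4),s["orientation"].round(4),s["force"].round(1),round(s["finger_gap"],4))
    for q in pts:
        d=np.array(q)-p;r=[d@X/.4,d@Y/.4,-d[2]/.4]
        t=0 if yaw is None else -((yaw-y0+np.pi)%(2*np.pi)-np.pi)/np.pi
        print(q,np.round(r,4),round(t,4))
E
python3 - <<'E'
from h import *
np.set_printoptions(precision=4,suppress=True)
t=grab_frame("top");s=grab_frame("side")
P,e=tri(t,(174.2,213.9),s,(248.8,167.2));print('mouth',P,e, onz(t,174.2,213.9,.08))
pl=np.mean([onz(t,*p,.063) for p in [(222.97,218.9),(209.65,247.76)]],0);print('plate outer top',pl)
pc=tri(t,(215.5,233),s,(243,195));print(pc)
x=np.array([np.cos(np.radians(66)),np.sin(np.radians(66)),0])
print('mouth pred from plate',pl+x*.1266,'dist',(P-pl)@x,(P-pl)@np.array([-x[1],x[0],0]))
go([(.27,.30,.24),(.40,.05,.24),(.5804,-.1766,.24)],np.radians(66))
E
```

```text
mouth [0.5128 0.264  0.0773] 1.4876404875742886e-05 [0.5127 0.2634 0.08  ]
plate outer top [0.4616 0.1467 0.063 ]
(array([0.4623, 0.1525, 0.0375]), np.float64(0.0016888283672024686))
mouth pred from plate [0.5131 0.2624 0.063 ] dist 0.12792649990505567 0.0009200540401960351
0.4 [0.2801 0.5586 0.2395] [-3.1413 -0.      2.6768] [-0.5 -0.3 -1. ] 0.0919
(0.27, 0.3, 0.24) [-0.2672 -0.5893 -0.0014] 0.4854
(0.4, 0.05, 0.24) [-0.8378 -1.0024 -0.0014] 0.4854
(0.5804, -0.1766, 0.24) [-1.4949 -1.3066 -0.0014] 0.4854
```

>>> {"name": "move_arm", "arguments": {"targets": [[-0.267,-0.589,0,0,1],[-0.267,-0.589,0,0,1],[-0.267,-0.589,0,0.1,1],[-0.267,-0.589,0,0.2,1],[-0.267,-0.589,0,0.3,1]], "grip_force": 10}}

```text
time_s: 1.02
tool_pos: [0.2691, 0.2969, 0.2395]
orientation: [-3.141, 0.001, 2.106]
force: [-0.5, -0.1, 0.2]
finger_gap: 0.0919
gripper_force: 0.0
```

```bash
python3 -c "
from h import *
go([(.45,.0,.22),(.5804,-.1766,.2)],np.radians(66))"
```

```text
1.025 [0.2691 0.2969 0.2395] [-3.1408e+00  7.0000e-04  2.1062e+00] [-0.5 -0.1  0.2] 0.0919
(0.45, 0.0, 0.22) [-0.869   0.0103  0.0487] 0.3038
(0.5804, -0.1766, 0.2) [-1.4151  0.0654  0.0987] 0.3038
```

>>> {"name": "move_arm", "arguments": {"targets": [[-0.85,0.01,0.03,0.304,1],[-0.85,0.01,0.03,0.304,1],[-0.85,0.01,0.03,0.304,1],[-0.85,0.01,0.03,0.304,1],[-0.85,0.01,0.03,0.304,1]]}}

```text
time_s: 1.65
tool_pos: [0.4357, 0.0328, 0.2289]
orientation: [3.141, -0.001, 1.17]
force: [0.8, -0.2, 0.3]
finger_gap: 0.0916
gripper_force: 0.0
```

```bash
python3 -c "
from h import *
go([(.5804,-.1766,.2)],np.radians(66))"
```

```text
1.65 [0.4357 0.0328 0.2289] [ 3.1405e+00 -8.0000e-04  1.1703e+00] [ 0.8 -0.2  0.3] 0.0916
(0.5804, -0.1766, 0.2) [-0.3411  0.5373  0.0723] 0.0058
```

>>> {"name": "move_arm", "arguments": {"targets": [[-0.341,0.537,0.072,0.006,1],[-0.341,0.537,0.072,0.006,1],[-0.341,0.537,0.072,0.006,1],[-0.341,0.537,0.072,0.006,1],[-0.341,0.537,0.072,0.006,1]]}}

```text
time_s: 2.28
tool_pos: [0.5821, -0.1768, 0.1989]
orientation: [3.141, 0.0, 1.155]
force: [-0.0, 1.8, 0.2]
finger_gap: 0.0918
gripper_force: 0.0
```

```bash
python3 -c "
from h import *
go([(.5804,-.1766,.105)],np.radians(66))"
```

```text
2.275 [ 0.5821 -0.1768  0.1989] [3.1412e+00 4.0000e-04 1.1550e+00] [-0.   1.8  0.2] 0.0918
(0.5804, -0.1766, 0.105) [-0.0014 -0.0041  0.2347] 0.001
```

>>> {"name": "move_arm", "arguments": {"targets": [[-0.001,-0.003,0.1,0,1],[-0.001,-0.003,0.2,0,0.8],[-0.001,-0.003,0.235,0,0.6],[-0.001,-0.003,0.235,0,0.4],[-0.001,-0.003,0.235,0,0.3]]}}

```text
time_s: 2.9
tool_pos: [0.5803, -0.1735, 0.1073]
orientation: [3.139, -0.0, 1.158]
force: [-0.0, 0.5, 1.0]
finger_gap: 0.0542
gripper_force: 0.0
```

>>> {"name": "move_arm", "arguments": {"targets": [[0,0,0,0,0.2],[0,0,0,0,0.1],[0,0,0,0,0],[0,0,0,0,0],[0,0,0,0,0]]}}

```text
time_s: 3.52
tool_pos: [0.5798, -0.1736, 0.106]
orientation: [3.141, -0.0, 1.158]
force: [1.5, 0.0, 0.7]
finger_gap: 0.0175
gripper_force: 10.0
```

>>> {"name": "move_arm", "arguments": {"targets": [[0,0,-0.06,0,0],[0,0,-0.12,0,0],[0,0,-0.18,0,0],[0,0,-0.23,0,0],[0,0,-0.23,0,0]]}}

```text
time_s: 4.15
tool_pos: [0.5801, -0.1737, 0.199]
orientation: [3.139, -0.0, 1.158]
force: [-0.3, 0.5, -0.6]
finger_gap: 0.0175
gripper_force: 10.0
```

```bash
python3 - <<'E'
from h import *
np.set_printoptions(precision=4,suppress=True)
x=np.array([np.cos(np.radians(66)),np.sin(np.radians(66)),0])
pl=np.array([.4616,.1475,0])
print('plate gap mid', pl+x*.028)
go([pl+x*.030+[0,0,.2],pl+x*.030+[0,0,.136]],np.radians(66))
f=grab_frame("side");cv2.imwrite("pics/lift.png",cv2.resize(f["frame"][140:300,230:400],None,fx=3.5,fy=3.5)[:,:,::-1])
E
```

```text
plate gap mid [0.473  0.1731 0.    ]
4.15 [ 0.5801 -0.1737  0.199 ] [ 3.1392 -0.0003  1.158 ] [-0.3  0.5 -0.6] 0.0175
[0.4738 0.1749 0.2   ] [ 0.6916 -0.5931 -0.0024] 0.0019
[0.4738 0.1749 0.136 ] [ 0.6916 -0.5931  0.1576] 0.0019
```

View pics/lift.png

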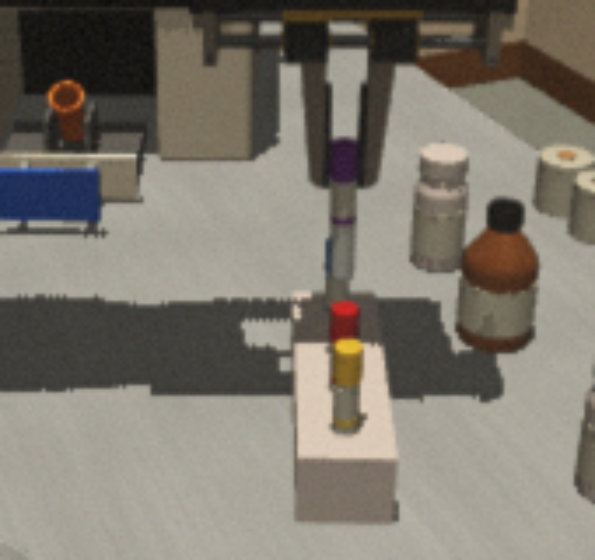

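The tube is held upright at crop (343,160), just above the blue tube's height. I'll raise it before crossing.

>>> {"name": "move_arm", "arguments": {"targets": [[0,0,-0.1,0,0],[0.08,-0.12,-0.1,0,0],[0.17,-0.22,-0.1,0,0],[0.27,-0.32,-0.1,0,0],[0.37,-0.42,-0.1,0,0]]}}

```text
time_s: 4.82
tool_pos: [0.4833, 0.0309, 0.2366]
orientation: [-3.14, 0.001, 1.157]
force: [0.6, 0.9, 0.1]
finger_gap: 0.0177
gripper_force: 10.0
```

>>> {"name": "move_arm", "arguments": {"targets": [[0.1,-0.08,0,0,0],[0.2,-0.14,0.02,0,0],[0.28,-0.17,0.06,0,0],[0.32,-0.17,0.1,0,0],[0.32,-0.17,0.1,0,0]]}}

```text
time_s: 5.45
tool_pos: [0.4733, 0.1739, 0.1958]
orientation: [-3.139, 0.003, 1.159]
force: [-0.3, -1.0, 0.0]
finger_gap: 0.018
gripper_force: 10.0
```

```bash
python3 - <<'E'
from h import *
np.set_printoptions(precision=4,suppress=True)
x=np.array([np.cos(np.radians(66)),np.sin(np.radians(66)),0])
pl=np.array([.4616,.1475,0])
go([pl+x*.030+[0,0,.2],pl+x*.030+[0,0,.136]],np.radians(66))
E
```

```text
5.45 [0.4733 0.1739 0.1958] [-3.1392  0.0026  1.1592] [-0.3 -1.   0. ] 0.018
[0.4738 0.1749 0.2   ] [ 0.0029  0.0002 -0.0105] 0.0023
[0.4738 0.1749 0.136 ] [0.0029 0.0002 0.1495] 0.0023
```

>>> {"name": "move_arm", "arguments": {"targets": [[0.003,0,0.08,0.002,0],[0.003,0,0.15,0.002,0],[0.003,0,0.15,0.002,0],[-0.01,0,0.15,0.002,0],[-0.02,0,0.15,0.002,0]], "grip_force": 4}}

```text
time_s: 6.08
tool_pos: [0.4713, 0.1662, 0.139]
orientation: [3.14, -0.001, 1.151]
force: [0.1, 0.5, 0.9]
finger_gap: 0.0181
gripper_force: 4.0
```

>>> {"name": "move_arm", "arguments": {"targets": [[-0.02,0,0,0,0],[-0.045,0,0,0,0],[-0.07,0,0,0,0],[-0.095,0,0,0,0],[-0.12,0,0,0,0]]}}

```text
time_s: 6.7
tool_pos: [0.4509, 0.1222, 0.1378]
orientation: [-3.142, 0.0, 1.152]
force: [-0.8, 0.6, -0.6]
finger_gap: 0.0175
gripper_force: 4.0
```

```bash
python3 - <<'E'
from h import *
go([])
f=grab_frame("side");cv2.imwrite("pics/t1.png",cv2.resize(f["frame"][110:215,190:300],None,fx=5,fy=5)[:,:,::-1])
E
```

```text
6.7 [0.4509 0.1222 0.1378] [-3.1415  0.      1.1516] [-0.8  0.6 -0.6] 0.0175
```

View pics/t1.png

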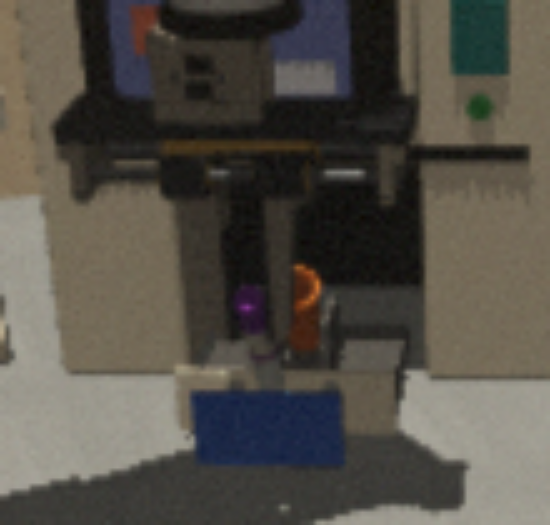

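>>> {"name": "move_arm", "arguments": {"targets": [[-0.006,0,0,0,0],[-0.006,0,0,0,0],[-0.006,0,-0.05,0,0],[-0.006,0,-0.11,0,0],[-0.006,0,-0.15,0,0]], "grip_force": 6}}

```text
time_s: 7.38
tool_pos: [0.4505, 0.1209, 0.1987]
orientation: [3.141, -0.0, 1.152]
force: [-0.3, 0.0, 0.4]
finger_gap: 0.0178
gripper_force: 6.0
```

```bash
python3 - <<'E'
from h import *
np.set_printoptions(precision=4,suppress=True)
x=np.array([np.cos(np.radians(66)),np.sin(np.radians(66)),0]);y=np.array([-x[1],x[0],0])
pl=np.array([.4616,.1475,0]);M=np.array([.5128,.263,.0795]);u=-x*np.sin(np.radians(35))+[0,0,np.cos(np.radians(35))]
t=grab_frame("top");s=grab_frame("side")
for l in ([112,265,173,140],[132,264,183,158],[140,245,183,157]):
    for z in (.31,.16,0): 
        A=onz(t,l[0],l[1],z);B=onz(t,l[2],l[3],z);print(l,z,'face rel plate',(A-pl)@x,(B-pl)@x)
# side: foot of front face corner seen on bench at lower left/right of analyser
for p in [(203,184),(304,185)]:
    A=onz(s,*p,0);print('bench corner',(A-pl)@x,(A-pl)@y)
m=mask(t,120,155,60,30,(150,150,290,300));print('purple top',cen(m) if m.any() else 0)
off=x*.0025+[0,0,.006]
go([M+u*(15+90)+off,M+u*(36)+off],np.radians(66))
a=cv2.resize(s["frame"][100:215,190:300],None,fx=5,fy=5)
p=np.zeros((575,800,3),np.uint8);p[:,:400]=cv2.resize(a,(400,418))[:,:400].repeat(1,0)[:575] if 0 else 0
p[:418,:400]=cv2.resize(a,(400,418));p[:400,400:]=cv2.resize(t["frame"][180:280,150:250],(400,400))
cv2.imwrite("pics/t2.png",p[:,:,::-1])
E
```

```text
[112, 265, 173, 140] 0.31 face rel plate 0.15701744687630936 0.15746855120426195
[112, 265, 173, 140] 0.16 face rel plate 0.19836930728001131 0.198875142648562
[112, 265, 173, 140] 0 face rel plate 0.24247795837729338 0.24304217352248197
[132, 264, 183, 158] 0.31 face rel plate 0.11579093841734027 0.11715864244581468
[132, 264, 183, 158] 0.16 face rel plate 0.15214091883815056 0.153674562007684
[132, 264, 183, 158] 0 face rel plate 0.19091423128701485 0.19262487620701133
[140, 245, 183, 157] 0.31 face rel plate 0.11845071696863207 0.11820239464700133
[140, 245, 183, 157] 0.16 face rel plate 0.15512339978632064 0.15484494931422793
[140, 245, 183, 157] 0 face rel plate 0.1942409281251884 0.19393034095926964
bench corner 0.16142337170742851 0.16904578053874586
bench corner 0.16430472539363977 -0.17686361256754493
purple top 0
7.475 [0.4512 0.1211 0.1992] [ 3.1394 -0.0017  1.1519] [1.1 0.5 0.5] 0.0173
[-23.9821 -54.7535  86.0965] [-150.1708   -0.0081 -214.7432] 0.0
[ -7.8848 -18.5983  29.575 ] [-51.2288  -0.0052 -73.4395] 0.0
```

View pics/t2.png

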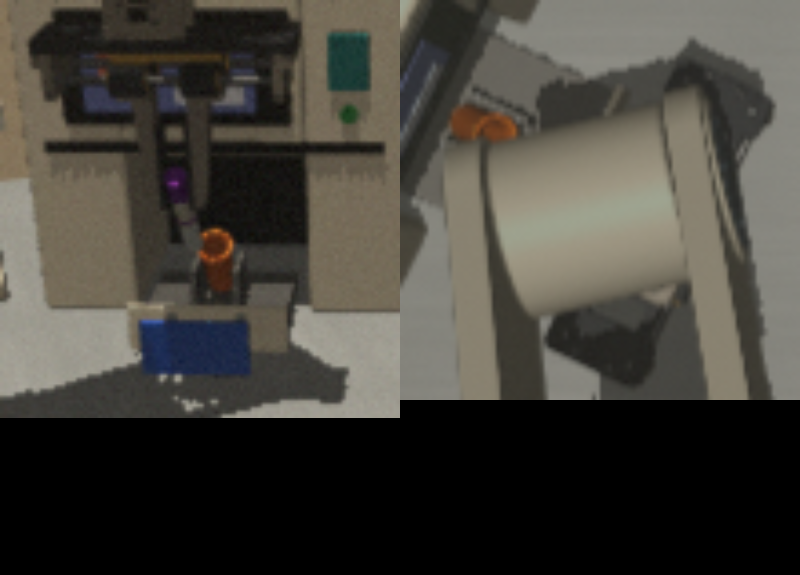

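```bash
cat >> h.py <<'E'
ya=np.radians(66);X=np.array([np.cos(ya),np.sin(ya),0]);Y=np.array([-X[1],X[0],0])
M=np.array([.5128,.263,.0795]);U=-X*np.sin(np.radians(35))+[0,0,np.cos(np.radians(35))]
def proj(f,P):
    c=f["pose"][:3,:3].T@(np.array(P)-f["pose"][:3,3]);return (f["cx"]-f["fx"]*c[0]/c[2],f["cy"]+f["fy"]*c[1]/c[2])
E
python3 - <<'E'
from h import *
np.set_printoptions(precision=4,suppress=True)
s=grab_frame("side")
p=readout.sense()["tool_pos"];G=p-X*.0025-[0,0,.006]
for d in(.010,-.0,-.04,-.07,-.09): print(d,np.round(proj(s,G+U*d),1))
print('mouth',proj(s,M),proj(s,M-U*.06))
off=X*.0025+[0,0,.006]
go([M+U*.105+off,M+U*.036+off],ya)
x0,y0=220,130
a=cv2.resize(s["frame"][y0:y0+55,x0:x0+50],None,fx=10,fy=10,interpolation=0)
cv2.imwrite("pics/t3.png",a[:,:,::-1])
E
```

```text
0.01 [237.6 147.7]
-0.0 [238.1 149.9]
-0.04 [240.4 158.2]
-0.07 [242.  164.1]
-0.09 [243.  167.9]
mouth (np.float64(248.8393809599202), np.float64(166.67180509044135)) (np.float64(251.24589981217005), np.float64(176.49191613429952))
7.525 [0.4506 0.1209 0.1982] [ 3.1405 -0.0009  1.1519] [-0.3  0.5 -0.9] 0.0181
[0.4893 0.2103 0.1715] [ 0.2435 -0.0025  0.0666] -0.0
[0.5054 0.2464 0.115 ] [ 0.3425 -0.0025  0.2079] -0.0
```

View pics/t3.png

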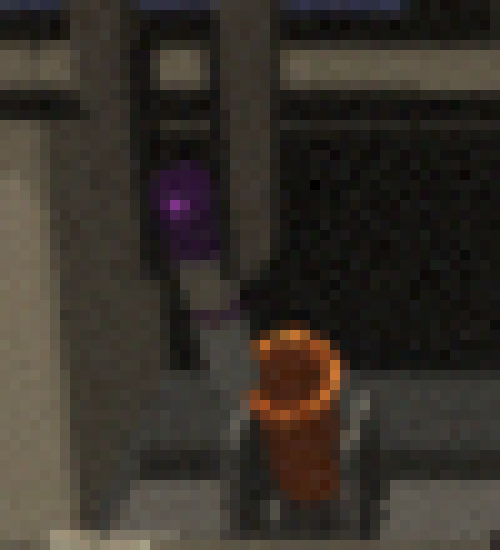

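The tilted tube's cap is at (238.7,151.2) and its foot near (243.5,169). Both match the predicted 35° pose, so I'll move to just outside the mouth.

>>> {"name": "move_arm", "arguments": {"targets": [[0.08,-0.002,0,0,0],[0.16,-0.002,0.02,0,0],[0.22,-0.002,0.05,0,0],[0.2435,-0.0025,0.0666,0,0],[0.2435,-0.0025,0.0666,0,0]]}}

```text
time_s: 8.15
tool_pos: [0.4882, 0.2098, 0.1699]
orientation: [-3.14, 0.002, 1.152]
force: [-0.4, 0.1, 0.8]
finger_gap: 0.0176
gripper_force: 6.0
```

```bash
python3 - <<'E'
from h import *
np.set_printoptions(precision=4,suppress=True)
s=grab_frame("side")
p=readout.sense()["tool_pos"];G=p-X*.0025-[0,0,.006]
for d in(.0,-.09): print(d,np.round(proj(s,G+U*d),1))
off=X*.0025+[0,0,.006]
go([M+U*.085+off,M+U*.060+off,M+U*.036+off],ya)
x0,y0=220,115
a=cv2.resize(s["frame"][y0:y0+70,x0:x0+60],None,fx=8,fy=8,interpolation=0)
cv2.imwrite("pics/t4.png",a[:,:,::-1])
E
```

```text
0.0 [243.8 147.8]
-0.09 [248.  164.5]
8.2 [0.4882 0.2095 0.1705] [-3.1405  0.0014  1.1519] [-0.7 -0.2  0.1] 0.0178
[0.494  0.2207 0.1551] [0.0315 0.0017 0.0384] 0.0
[0.4998 0.2338 0.1346] [0.0674 0.0017 0.0896] 0.0
[0.5054 0.2464 0.115 ] [0.1018 0.0017 0.1388] 0.0
```

View pics/t4.png

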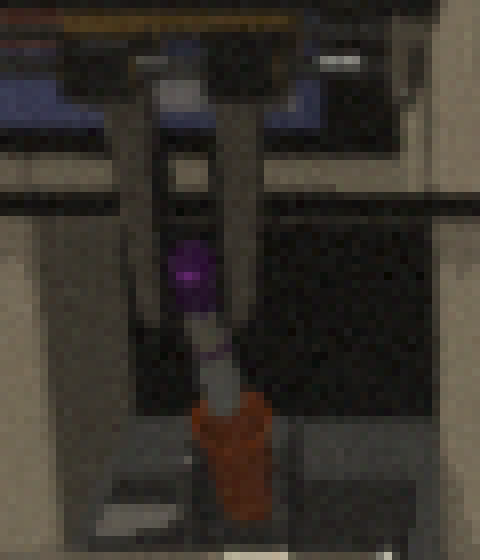

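The foot is at (248.1,166.5), over the mouth and about 1 mm to the left of centre. I'll insert along the axis.

>>> {"name": "move_arm", "arguments": {"targets": [[0.012,0.003,0.013,0,0],[0.024,0.004,0.028,0,0],[0.036,0.004,0.045,0,0],[0.046,0.004,0.06,0,0],[0.046,0.004,0.06,0,0]]}}

```text
time_s: 8.82
tool_pos: [0.4974, 0.2264, 0.1464]
orientation: [-3.141, 0.001, 1.152]
force: [-0.7, 0.9, 0.3]
finger_gap: 0.0176
gripper_force: 6.0
```

```bash
python3 - <<'E'
from h import *
np.set_printoptions(precision=4,suppress=True)
s=grab_frame("side");go([M+U*.036+X*.0025+[0,0,.006]],ya)
x0,y0=220,115
a=cv2.resize(s["frame"][y0:y0+70,x0:x0+60],None,fx=8,fy=8,interpolation=0)
cv2.imwrite("pics/t5.png",a[:,:,::-1])
m=mask(s,120,155,60,20,(225,130,265,180));print(cen(m),cv2.boundingRect(m));p=readout.sense()["tool_pos"];print(proj(s,p-X*.0025-[0,0,.006]))
E
```

```text
8.875 [0.4976 0.2264 0.1467] [-3.1408  0.0005  1.1519] [-1.2  0.3 -0.4] 0.018
[0.5054 0.2464 0.115 ] [ 0.0538 -0.0025  0.0793] 0.0
(np.float64(246.01923076923077), np.float64(154.15384615384616), 52) (243, 150, 19, 9)
(np.float64(245.89506650276655), np.float64(153.13937695012183))
```

>>> {"name": "move_arm", "arguments": {"targets": [[0.009,-0.001,0.013,0,0],[0.018,-0.001,0.026,0,0],[0.027,-0.002,0.039,0,0],[0.036,-0.002,0.052,0,0],[0.036,-0.002,0.052,0,0]], "grip_force": 4}}

```text
time_s: 9.5
tool_pos: [0.503, 0.24, 0.1257]
orientation: [-3.141, 0.0, 1.152]
force: [-0.6, 0.9, -1.0]
finger_gap: 0.0184
gripper_force: 4.0
```

```bash
python3 - <<'E'
from h import *
np.set_printoptions(precision=4,suppress=True)
s=grab_frame("side");go([M+U*.036+X*.0025+[0,0,.006]],ya)
x0,y0=220,115
a=cv2.resize(s["frame"][y0:y0+70,x0:x0+60],None,fx=8,fy=8,interpolation=0)
cv2.imwrite("pics/t6.png",a[:,:,::-1])
m=mask(s,120,155,60,20,(225,130,256,180));print(cen(m),cv2.boundingRect(m));p=readout.sense()["tool_pos"];print(proj(s,p-X*.0025-[0,0,.006]))
E
```

```text
9.55 [0.503  0.2399 0.126 ] [-3.1414  0.0001  1.1518] [-1.1  1.  -0.3] 0.0177
[0.5054 0.2464 0.115 ] [ 0.0173 -0.0012  0.0275] -0.0001
(np.float64(246.84444444444443), np.float64(158.86666666666667), 45) (244, 155, 6, 9)
(np.float64(246.8882957629391), np.float64(157.84551851067582))
```

View pics/t6.png

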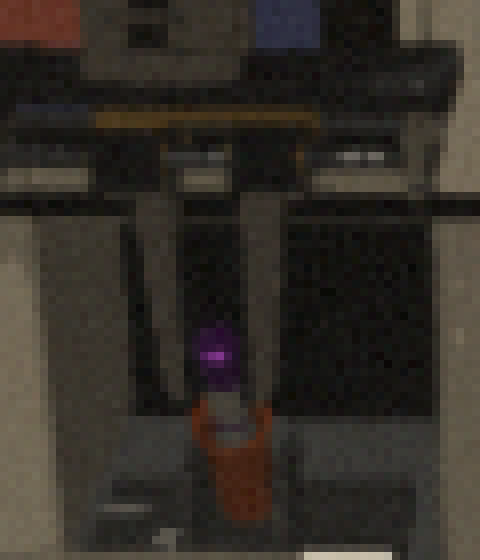

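The tube is about 40 mm into the sleeve and centred, with its cap at (246.8,158.9). I'll push it the rest of the way, then release.

>>> {"name": "move_arm", "arguments": {"targets": [[0.006,0,0.009,0,0],[0.012,0,0.018,0,0],[0.018,0,0.0265,0,0],[0.02,0,0.03,0,0],[0.02,0,0.03,0,0]]}}

```text
time_s: 10.18
tool_pos: [0.5061, 0.2471, 0.1142]
orientation: [-3.141, 0.0, 1.152]
force: [-3.7, 0.2, 3.3]
finger_gap: 0.0182
gripper_force: 4.0
```

```bash
python3 - <<'E'
from h import *
np.set_printoptions(precision=4,suppress=True)
s=grab_frame("side");go([M+U*.036+X*.0025+[0,0,.006]],ya)
m=mask(s,120,155,60,20,(225,130,256,180));print(cen(m),cv2.boundingRect(m));p=readout.sense()["tool_pos"];print(proj(s,p-X*.0025-[0,0,.006]))
print('pred seated cap top, grip',proj(s,M+U*.046),proj(s,M+U*.034))
m=mask(s,105,130,120,40,(200,175,290,215));print('plate',cen(m),cv2.boundingRect(m))
E
```

```text
10.225 [0.5062 0.2471 0.1143] [-3.1413  0.      1.1516] [-3.3 -0.2  3.7] 0.0184
[0.5054 0.2464 0.115 ] [-0.0024 -0.001  -0.0018] -0.0001
(np.float64(247.41860465116278), np.float64(161.1627906976744), 43) (244, 157, 7, 9)
(np.float64(247.48677215177796), np.float64(160.47256746258475))
pred seated cap top, grip (np.float64(246.85130255437846), np.float64(158.55919434232106)) (np.float64(247.3827201789361), np.float64(160.72771260634406))
plate (np.float64(243.12470588235294), np.float64(195.00235294117647), 425) (229, 188, 29, 15)
```

>>> {"name": "move_arm", "arguments": {"targets": [[0,0,0,0,0.2],[0,0,0,0,0.4],[0,0,0,0,0.5],[0,0,0,0,0.5],[-0.02,0,-0.05,0,0.5]]}}

```text
time_s: 10.85
tool_pos: [0.5023, 0.2393, 0.1339]
orientation: [-3.14, 0.002, 1.152]
force: [0.5, -0.6, 0.1]
finger_gap: 0.0463
gripper_force: 0.0
```

>>> {"name": "move_arm", "arguments": {"targets": [[-0.04,0,-0.1,0,0.5],[-0.1,0,-0.18,0,0.5],[-0.2,0,-0.2,0,0.3],[-0.3,0,-0.2,0,0.2],[-0.4,0,-0.2,0,0.1]]}}

```text
time_s: 11.48
tool_pos: [0.4373, 0.0922, 0.2158]
orientation: [3.14, -0.001, 1.152]
force: [0.9, -0.8, 0.1]
finger_gap: 0.0183
gripper_force: 0.0
```

```bash
python3 - <<'E'
from h import *
np.set_printoptions(precision=4,suppress=True)
s=grab_frame("side");t=grab_frame("top")
m=mask(s,120,155,60,20,(225,130,256,180));print(cen(m),cv2.boundingRect(m))
print('pred cap: top, mid, base',[np.round(proj(s,M+U*d),1) for d in (.046,.0335,.021)])
k=mask(t,120,155,60,20,(150,190,200,240));print(cen(k),cv2.boundingRect(k)); print('pred top',[np.round(proj(t,M+U*d),1) for d in (.046,.0335,.021)])
m=mask(s,105,130,120,40,(200,175,290,215));print('plate',cen(m),cv2.boundingRect(m))
pl=np.array([.4616,.1475,0])
go([pl-X*.05+[0,0,.2],pl-X*.05+[0,0,.06]],ya)
A=np.hstack([cv2.resize(s["frame"][130:210,215:285],(400,457),interpolation=0),cv2.resize(t["frame"][180:260,150:220],(400,457),interpolation=0)])
cv2.imwrite("pics/t7.png",A[:,:,::-1])
E
```

```text
(np.float64(246.72549019607843), np.float64(158.1764705882353), 51) (236, 130, 16, 36)
pred cap: top, mid, base [array([246.9, 158.6]), array([247.4, 160.8]), array([247.9, 163. ])]
(np.float64(178.41304347826087), np.float64(216.19565217391303), 46) (174, 213, 9, 8)
pred top [array([180.3, 217.1]), array([178.7, 216.2]), array([177.1, 215.3])]
plate (np.float64(243.3113924050633), np.float64(195.37721518987343), 395) (229, 189, 30, 14)
11.575 [0.436  0.0908 0.2154] [3.1412 0.0007 1.1497] [-0.9  0.3 -0.2] 0.0105
[0.4413 0.1018 0.2   ] [0.0304 0.0008 0.0385] -0.0007
[0.4413 0.1018 0.06  ] [0.0304 0.0008 0.3885] -0.0007
```

>>> {"name": "move_arm", "arguments": {"targets": [[0.005,0.001,0.1,0,0],[0.01,0.001,0.22,0,0],[0.02,0.001,0.32,0,0],[0.03,0.001,0.395,0,0],[0.03,0.001,0.395,0,0]]}}

```text
time_s: 12.2
tool_pos: [0.4424, 0.1044, 0.0555]
orientation: [-3.139, 0.002, 1.152]
force: [-0.6, -0.2, 0.1]
finger_gap: 0.0004
gripper_force: 0.0
```

>>> {"name": "move_arm", "arguments": {"targets": [[0.025,0,0,0,0],[0.05,0,0,0,0],[0.075,0,0,0,0],[0.1,0,0,0,0],[0.11,0,0,0,0]]}}

```text
time_s: 12.82
tool_pos: [0.4612, 0.1449, 0.0565]
orientation: [3.141, 0.0, 1.153]
force: [0.0, -4.4, 2.4]
finger_gap: 0.0005
gripper_force: 2.1
```

```bash
python3 - <<'E'
from h import *
go([],ya);p=readout.sense()["tool_pos"];print((p-[.4616,.1475,0])@X,(p-[.4616,.1475,0])@Y)
E
```

```text
12.825 [0.4612 0.1449 0.0565] [3.1414e+00 5.0000e-04 1.1526e+00] [ 0.  -4.4  2.4] 0.0005
-0.002529135602950421 -0.0007045020445639878
```

>>> {"name": "move_arm", "arguments": {"targets": [[0.018,0,0,0,0],[0.036,0,0,0,0],[0.054,0,0,0,0],[0.072,0,0,0,0],[0.09,0,0,0,0]]}}

```text
time_s: 13.45
tool_pos: [0.4755, 0.1778, 0.0562]
orientation: [-3.141, 0.0, 1.152]
force: [-2.0, -3.5, 2.9]
finger_gap: 0.0003
gripper_force: 2.2
```

>>> {"name": "move_arm", "arguments": {"targets": [[0.018,0,0,0,0],[0.036,0,0,0,0],[0.054,0,0,0,0],[0.072,0,0,0,0],[0.09,0,0,0,0]]}}

```text
time_s: 14.08
tool_pos: [0.4901, 0.2107, 0.0561]
orientation: [-3.141, 0.001, 1.152]
force: [-3.8, -2.1, 2.7]
finger_gap: 0.0009
gripper_force: 2.2
```

```bash
python3 - <<'E'
from h import *
go([],ya);p=readout.sense()["tool_pos"];print((p-[.4616,.1475,0])@X,(p-[.4616,.1475,0])@Y)
s=grab_frame("side");m=mask(s,120,155,60,20,(225,130,275,170));print(cen(m) if m.any() else 0)
E
```

```text
14.075 [0.4901 0.2107 0.0561] [-3.1410e+00  5.0000e-04  1.1516e+00] [-3.8 -2.1  2.7] 0.0009
0.06930546447703893 -0.00038879865653200816
(np.float64(236.28571428571428), np.float64(133.0), 7)
```

>>> {"name": "move_arm", "arguments": {"targets": [[0.006,0,0,0,0],[0.012,0,0,0,0],[0.018,0,0,0,0],[0.024,0,0,0,0],[0.03,0,0,0,0]]}}

```text
time_s: 14.75
tool_pos: [0.4952, 0.2213, 0.0562]
orientation: [-3.141, 0.0, 1.152]
force: [-2.0, -3.5, -0.0]
finger_gap: 0.0006
gripper_force: 2.1
```

>>> {"name": "move_arm", "arguments": {"targets": [[0.002,0,0,0,0],[0.004,0,0,0,0],[0.006,0,0,0,0],[0.008,0,0,0,0],[0.01,0,0,0,0]]}}

```text
time_s: 15.38
tool_pos: [0.4955, 0.222, 0.0563]
orientation: [-3.14, 0.006, 1.153]
force: [-4.7, -23.3, 11.8]
finger_gap: 0.0004
gripper_force: 11.6
```

>>> {"name": "move_arm", "arguments": {"targets": [[-0.01,0,0,0,0],[-0.04,0,0,0,0],[-0.12,0,0,0,0],[-0.22,0,-0.1,0,0],[-0.3,0,-0.3,0,0]]}}

```text
time_s: 16.0
tool_pos: [0.4499, 0.1218, 0.1542]
orientation: [-3.139, 0.002, 1.151]
force: [1.2, 0.4, 0.6]
finger_gap: 0.0004
gripper_force: 0.0
```

>>> {"name": "move_arm", "arguments": {"targets": [[0,0.1,-0.1,0,0],[0,0.2,-0.2,0,0],[0,0.25,-0.3,0,0],[0,0.25,-0.3,0,0],[0,0.25,-0.3,0,0]]}}

```text
time_s: 16.62
tool_pos: [0.5423, 0.0826, 0.2737]
orientation: [-3.141, -0.0, 1.152]
force: [0.2, 0.7, -1.0]
finger_gap: 0.0004
gripper_force: 0.0
```

```bash
python3 - <<'E'
from h import *
go([])
s=grab_frame("side");t=grab_frame("top")
m=mask(t,105,130,120,40,(150,180,235,255))
print('plate',cen(m),cv2.boundingRect(m))
k=mask(s,105,130,120,40,(220,150,290,215));print(cen(k),cv2.boundingRect(k))
for z in (.31,.16,0):
  pass
A=np.hstack([cv2.resize(s["frame"][130:210,215:285],(400,457),interpolation=0),cv2.resize(t["frame"][160:260,130:218],(400,457),interpolation=0)])
cv2.imwrite("pics/end.png",A[:,:,::-1])
for n,p in dict(mouth=M+X*.094,captop=M+X*.094+U*.046,capbase=M+X*.094+U*.021,plate=np.array([.4616,.1475,.039])+X*.094).items(): print(n,np.round(proj(s,p),1),np.round(proj(t,p),1))
E
```

```text
16.625 [0.5423 0.0826 0.2737] [-3.1411 -0.      1.1515] [ 0.2  0.7 -1. ] 0.0004
plate (np.float64(nan), np.float64(nan), 0) (0, 0, 0, 0)
(np.float64(247.6490765171504), np.float64(182.4274406332454), 379) (234, 176, 28, 14)
mouth [252.9 156.4] [144.1 199.6]
captop [251.2 148.4] [149.2 202.4]
capbase [252.1 152.8] [146.4 200.8]
plate [248.2 182.3] [187.4 219.5]h.py:16: RuntimeWarning: Mean of empty slice.
  v,u=np.nonzero(m);return u.mean(),v.mean(),len(u)
  ret = ret.dtype.type(ret / rcount)
```

View pics/end.png

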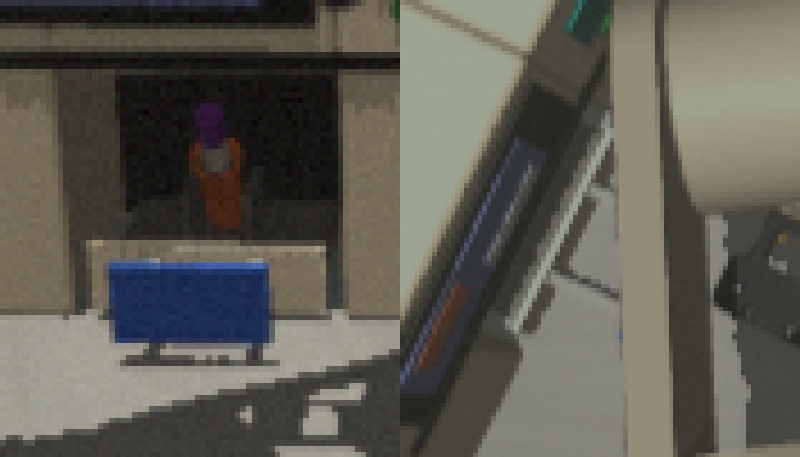

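The final picture shows the carrier in the bay and the blue plate centred at (247.6,182.4), against (248.2,182.3) predicted for fully in. The purple cap is at (251.4,151.4), where a seated tube should be.

```bash
python3 -c "
from bench import order
print(order.close_job())"
```

```text
the job is handed in; nothing more can be done
None
```

The purple-capped tube is seated in the sleeve, the carrier is pushed in to its stop, and I handed the job in at about 17 s; the hand-in returned no verdict.

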